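# Zero the projector's focus slide and bring it up to the clip mark with the play taken up

## Task

The focus grip on top of the little projector has play in it, so set it properly: slide the grip back until you feel the lens seat on its stop inside, and hold it there for a second with a light push, never pressing hard on the stop. Then slide the grip forward and, without letting the pointer run past, stop with the pointer level with the blade of the spring clip, so that the grip still bears on the lens in the forward direction, and let go without drawing the grip back. Move it by the grip only, not by the pointer, and leave the other things where they are.

Things in the scene. Friction and masses are not known exactly. Their poses are not given: they have to be found in the camera images.
- projector: white projector, 150 x 210 x 70 mm high, fixed to the shelf (it never moves), turned anyhow up to 30 degrees; origin under its centre on the shelf. Its own +y axis is the slide direction: +y (towards the round black lens barrel on its end face) is forward, -y is back; z is up.
- grip (a point): on the axis of the focus grip, 24 mm above the top face (94 mm above the shelf). The grip: upright black ribbed post 20 (x) x 14 (y) mm, 42 mm tall. Slides along y. Play: moves freely (1 N) from 4 mm behind to 4 mm ahead of the pointer before taking lens and pointer along; pulled back it bears at 4 mm behind, pushed forward at 4 mm ahead. Must end 2.5 mm or more ahead.
- pointer: dark steel fin 10 (x) x 4 (y) x 16 mm high on the top face, 80 mm in projector +x from the grip's line; rides with the lens; origin at the centre of its foot. Starts 8 mm or more behind the mark, and 4 to 36 mm ahead of the place where the lens seats on its inner stop. The robot must not touch it.
- pointer_top (a point): centre of the top edge of that fin, 16 mm above the top face; its y along the projector is what is set to the mark
- mark (a point): middle of the tip of the spring clip's steel blade (10 mm wide, 3 thick); the clip sits over the projector's far edge, fixed, blade pointing at the pointer's line; 1.5 mm above the top face, 7 mm in +x from the pointer's line. Axes as the projector's. Pointer is set when its y there equals this point's within 2 mm; never over 3 mm beyond.
- votive: glass votive holder, loose, 68 mm across, 65 mm high, origin under its centre; a bystander
- bowl: grey ceramic bowl, loose, 130 mm across, 55 mm high, origin under its centre; a bystander
- remote: black remote control, loose, lying flat, 160 x 42 x 18 mm high, origin under its centre; a bystander
- lens: lens carriage with the round black barrel (54 mm across) on the projector's +y end; origin at the middle of its front glass. Takes 4 N to slide along y, stays where left. Pulled back it seats on a rubber stop inside, not to be seen; its place differs each time, only felt. Seat it with 3 N or more on the stop for 0.5 s, never over 16 N: as sliding takes 4 N, pull the grip with 11 to 13 N.

How it is judged:
By the outcome, as a careful person would: the job done as asked, in the order asked, and still so for the second after the job is handed in, with the robot touching nothing.
It also fails if it takes over 54 s, if anything falls off the work surface, if the arm or the gripper's body presses on something with over 40 N, if the wrist force passes 120 N, or if a joint passes its speed limit or range.

## Robot

A 6-joint arm with a two-finger parallel gripper is mounted at the origin on the work surface. World frame = base frame: x ahead of the robot, y to its left, z up, the work surface at z = 0. Lengths are in m, angles in rad, forces in N, time in s.
With the tool pointing down it reaches from about 0.25 to 0.775 m from the base axis. Payload 4 kg.
Tool frame: the origin (TCP) lies midway between the tips of the shut fingers; the grasp point (between the pads) lies 19 mm behind it (ctrl.hold_point_z is the distance from the TCP to the grasp point, in m); x points along the fingers, y is the direction in which the jaws open and shut, and the axes are right-handed (so a half turn about x gives the same grasp; the last joint's range is limited). The gripper opens to 94 mm and grips with 3 to 60 N. Pads are 16 mm wide; open, the fingers measure 119 mm over their backs; the gripper's body (75 mm by 177 mm) begins 78 mm behind the grasp point.
Start: joints at [1.201, 0.087, 1.371, -0, 1.684, -0.103], TCP at [0.145, 0.531, 0.206] pointing down, gripper open.
Joint ranges: [-3.1, 3.1], [-0.76, 2.03], [0.27, 2.55], [-1.08, 4.22], [0.17, 2.65], [-2.57, 2.57]. Speed limits (rad/s): [2.79, 2.79, 3.14, 3.14, 3.14, 3.14].

## Interface

Orientations are given as a unit quaternion [w, x, y, z].
In Python, from rig import ctrl gives the robot as it stands. The module is installed in compiled form; this text tells all that it offers.
- The arm moves only by the tool apply_moves, never from a script. Its argument "moves" is a list of rows, each a list of 4 numbers: the shift along the tool's x, y, z in mm, then the turn about the tool's x in degrees. A call has 1 to 12 rows; each row shifts and turns the commanded pose from where the row before left it, along the tool's axes as they then stand; what a row does not reach is not made up. A row lasts 1/10 s, in which the tool goes at most 50 mm and 8.59 degrees, less where a joint would pass 70% of its speed; a pose out of reach is approached as far as the arm can. A call with a gripper value outside its range is refused whole. "grip" is the closure, from 0 (fully open) to 1 (shut), set as the call begins (left out, the last holds). The fingers move at their own pace and stop on an object; the grip force is fixed at half the most. Time passes only in rows, so rows that do not move let the fingers close. It gives the time, the measured TCP pose, the force and the opening at its end, in the units of the state.
- ctrl.observe(): the state, without advancing time (a new reading comes with each control period).
- ctrl.get_image(name): name is "scene" or "top" or "wrist"; returns (picture, depth): 420x560x3 uint8, blue, green, red; 420x560 float32, m along the optical axis (not along the pixel's ray), 0 where there is no reading.
- ctrl.camera_params(name): a dict with "fx", "fy", "cx", "cy" (pixels), "origin" and "attitude" of the camera in the world. Camera axes: x right, y down, z forward; pixel columns grow to the right and rows downward; lengths in m; the calibration is good to about 2 mm. The wrist camera is an equidistant fisheye: a pixel r from the principal point sees the ray r / f radians off the axis. A picture is of the moment at which its call begins: read the wrist's pose just before it. camera_params takes no time and is no camera call; for the wrist camera it gives the pose at the moment of the call.
- ctrl.hand_in(): hands the job in, once; it reports no verdict.
Trained networks look in the newest picture that a camera, given by its name, has taken for a name from the list of things; names that differ only in an ending like _2 or _b are one class to them, and where a whole thing is asked for, a point or a joint stands for the part that bears it (a point fixed in the world has none). Each returns a list of dicts, best first, with "score" (0 to 1); they miss things now and then, are a little off and sometimes report something else, mostly with a low value. They report only what shows in the picture. A call takes as long as a camera call.
- ctrl.regions_of(target, camera): "pixels" (420x560 bool, what is visible of it) and "box" ([centre column, centre row, width, height] in pixels, round what is visible of it).
The state is a dict: "clock": time; "q": joint angles; "qvel": joint speeds; "tau": joint torques, N m; "eef_pos": TCP position; "eef_rot": TCP orientation; "wrist_force": force on the tool from outside, world axes, zero at the start; "wrist_torque": the same for the moment, N m; "opening": finger opening in m.
Only numpy, scipy, OpenCV 4.12 (cv2) and the standard library are available. Lean on these libraries where they do the work, as an engineer would, in place of code of your own. Each camera call takes 0.05 s, during which the arm holds its last target.

## Working session

There is one attempt and no reset: what is moved stays moved. The work goes in short steps, Python scripts to look and compute and a tool call to move; the robot and the scene stay as the last step left them, time stands still between calls to the robot, and variables do not carry over. Pictures are saved under pics/ and viewed, and the job is handed in when it is done.

Besides the shell and the picture viewer there is one more tool, called after "Request:" as a command line: name --pt "numbers of a row" for each row, then --argument value for the rest. apply_moves: Moves the arm, as the interface text tells. Its arguments: {"type":"object","properties":{"moves":{"type":"array"},"grip":{"type":"number"}},"required":["moves"]}

```bash
mkdir -p pics
cat > h.py <<'E'
import numpy as np, cv2
from rig import ctrl
np.set_printoptions(precision=4,suppress=True)
def R(q):
    w,x,y,z=q
    return np.array([[1-2*(y*y+z*z),2*(x*y-z*w),2*(x*z+y*w)],[2*(x*y+z*w),1-2*(x*x+z*z),2*(y*z-x*w)],[2*(x*z-y*w),2*(y*z+x*w),1-2*(x*x+y*y)]])
def att(p):
    a=np.array(p["attitude"]);return a if a.shape==(3,3) else R(a)
def world(p,u,v,d):
    c=np.stack([(u-p["cx"])/p["fx"]*d,(v-p["cy"])/p["fy"]*d,d],-1)
    return c@att(p).T+np.array(p["origin"])
def proj(p,X):
    c=(np.array(X)-np.array(p["origin"]))@att(p)
    return np.stack([c[...,0]/c[...,2]*p["fx"]+p["cx"],c[...,1]/c[...,2]*p["fy"]+p["cy"]],-1)
def st():
    s=ctrl.observe()
    for k in s: print(k,np.array(s[k]))
    return s
E
python3 - <<'E'
from h import *
st()
for n in ["scene","top"]:
    im,d=ctrl.get_image(n); cv2.imwrite(f"pics/{n}0.png",im); np.save(f"{n}d.npy",d); np.save(f"{n}i.npy",im)
    print(n,ctrl.camera_params(n))
    for t in ["projector","grip","pointer","mark","lens"]:
        try:
            r=ctrl.regions_of(t,n)
            for i,x in enumerate(r[:2]):
                print(t,x["score"],x["box"]); 
                if i==0: np.save(f"{n}_{t}.npy",x["pixels"])
        except Exception as e: print(t,e)
E
```

```text
clock 0.0
q [ 1.2009  0.088   1.3722 -0.      1.6836 -0.1031]
qvel [ 0.0005  0.0002 -0.0007  0.001   0.0004  0.0007]
tau [  0.0009 -34.0177 -30.2438   0.0721   0.0327  -0.0001]
eef_pos [0.1448 0.53   0.2043]
eef_rot [ 0.7006  0.0933  0.701  -0.0948]
wrist_force [ 0.6621  0.818  -0.2049]
wrist_torque [ 0.0253 -0.0571  0.0046]
opening 0.09369227949554136
scene {'fx': 437.3829429862587, 'fy': 437.3829429862587, 'cx': 278.7778705740096, 'cy': 215.18992298269623, 'origin': array([ 1.1678, -0.182 ,  0.6506]), 'attitude': array([-0.3528,  0.7653,  0.4937, -0.2144])}
projector 0.84 [200.6, 256.4, 131.2, 104.9]
grip 0.59 [181.9, 226.2, 7.9, 23.8]
mark 0.72 [203.0, 259.1, 136.4, 103.6]
mark 0.54 [217.6, 269.9, 8.7, 17.4]
lens 0.6 [221.3, 238.8, 101.8, 47.2]
top {'fx': 544.107181611313, 'fy': 544.107181611313, 'cx': 272.0181796048718, 'cy': 205.9977836111453, 'origin': array([0.5325, 0.0737, 1.2061]), 'attitude': array([-0.0217,  0.7167, -0.6965,  0.0279])}
projector 0.77 [325.6, 224.7, 117.6, 75.3]
grip 0.4 [348.4, 237.1, 11.2, 12.1]
lens 0.98 [309.9, 221.0, 81.4, 50.2]
```

View pics/scene0.png

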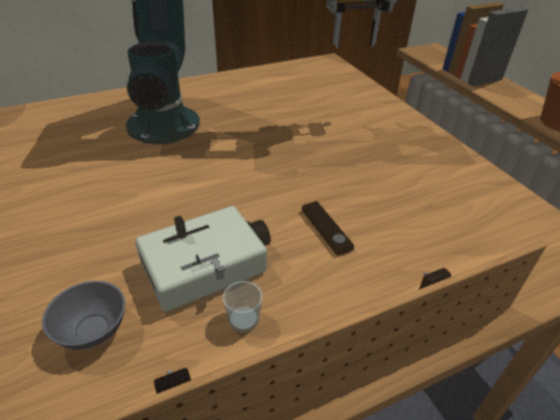

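View pics/top0.png

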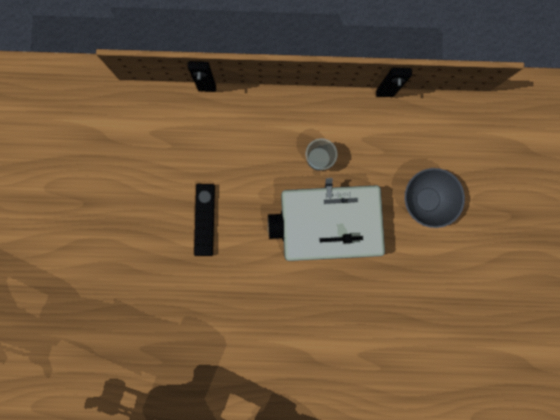

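Run:
```python
import cv2,numpy as np
a=cv2.imread("pics/scene0.png")[180:330,120:290];b=cv2.imread("pics/top0.png")[170:290,240:400]
cv2.imwrite("pics/s0c.png",cv2.resize(a,None,fx=4,fy=4,interpolation=2));cv2.imwrite("pics/t0c.png",cv2.resize(b,None,fx=5,fy=5,interpolation=2))
```

```text
(no output)
```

View pics/s0c.png

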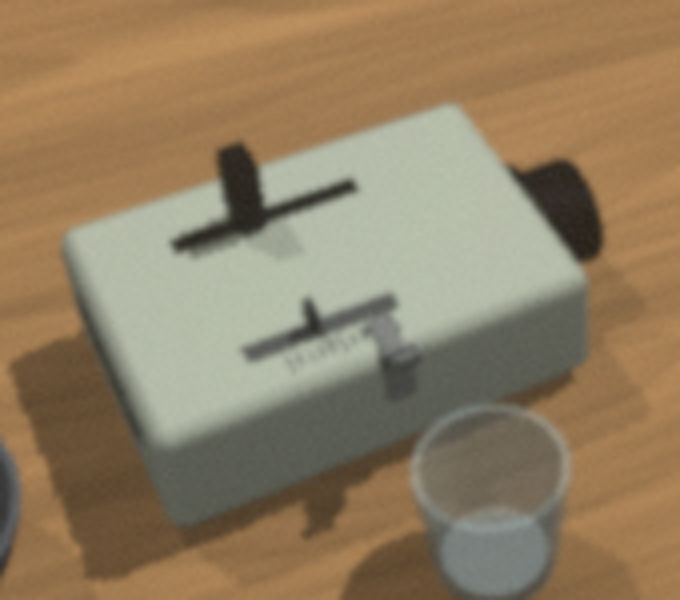

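View pics/t0c.png

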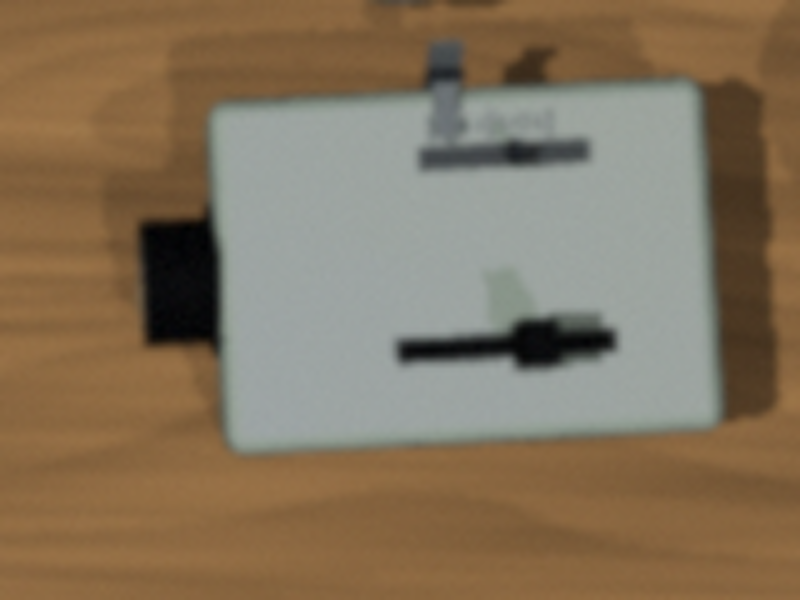

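The images show the projector with its barrel pointing left in the top view (around 275,225). The grip is at about (348,238), the pointer at (344,200), and the clip blade at (329,193), ahead of the pointer. Next I'll work out the geometry.

```bash
cat > g.py <<'E'
from h import *
p=ctrl.camera_params("top"); im=np.load("topi.npy"); d=np.load("topd.npy")
v,u=np.mgrid[0:420,0:560]; W=world(p,u,v,d)
win=(u>230)&(u<410)&(v>160)&(v<280)
m=win&(W[...,2]>0.06)&(W[...,2]<0.076)
print("z med",np.median(W[m][:,2]), m.sum())
m=m.astype(np.uint8); 
cs,_=cv2.findContours(m,cv2.RETR_EXTERNAL,cv2.CHAIN_APPROX_NONE); c=max(cs,key=cv2.contourArea)[:,0,:]
P=world(p,c[:,0].astype(float),c[:,1].astype(float),np.full(len(c),p["origin"][2]-0.07))  # approx vertical cam
# exact intersect z=0.07
rays=np.stack([(c[:,0]-p["cx"])/p["fx"],(c[:,1]-p["cy"])/p["fy"],np.ones(len(c))],-1)@att(p).T
P=p["origin"]+rays*((0.07-p["origin"][2])/rays[:,2])[:,None]
r=cv2.minAreaRect((P[:,:2]*1000).astype(np.float32)); print(r)
def top(u,v,z):
    q=np.array([(u-p["cx"])/p["fx"],(v-p["cy"])/p["fy"],1])@att(p).T
    return p["origin"]+q*(z-p["origin"][2])/q[2]
gray=im.mean(2)
g=win&(W[...,2]>0.095)
print("grip top",W[g].mean(0),g.sum(), W[g].max(0))
# from crops /5+offset
for n,(a,b,z) in dict(grip=(540,342,.112),slotL=(400,351,.07),slotR=(612,341,.07),ps1=(420,160,.07),ps2=(588,151,.07),pointer=(520,153,.086),mark=(451,136,.0715),lensfront=(147,282,.04)).items():
    print(n,top(a/5+240-.4,b/5+170-.4,z))
E
python3 g.py
```

```text
z med 0.06976657908517869 7194
((586.63427734375, -47.98283386230469), (159.16488647460938, 239.3403778076172), 4.633017063140869)
grip top [ 0.541  -0.0041  0.6836] 172 [0.5599 0.0737 1.2061]
grip [ 0.5495 -0.0885  0.112 ]
slotL [ 0.5448 -0.0363  0.07  ]
slotR [ 0.5515 -0.1248  0.07  ]
ps1 [ 0.6249 -0.0429  0.07  ]
ps2 [ 0.6308 -0.1134  0.07  ]
pointer [ 0.6277 -0.0826  0.086 ]
mark [ 0.6353 -0.0556  0.0715]
lensfront [0.5716 0.0699 0.04  ]
```

```bash
cat > plan.py <<'E'
from h import *
import sys
s=ctrl.observe(); Rt=R(s["eef_rot"]); print(s["clock"],"pos",s["eef_pos"],"F",s["wrist_force"],"open",s["opening"]); print(Rt)
yaw=np.radians(float(sys.argv[4]) if len(sys.argv)>4 else 4.5)
py=np.array([-np.sin(yaw),np.cos(yaw),0])
t=np.array([float(x) for x in sys.argv[1:4]])
print("shift tool mm",Rt.T@(t-s["eef_pos"])*1000)
a=np.degrees(np.arctan2(Rt[:,2]@py,Rt[:,1]@py)); print("turn deg",a,"or",a+180 if a<0 else a-180)
E
python3 plan.py 0.5495 -0.0885 0.206
```

```text
0.6 pos [0.145  0.5306 0.2055] F [ 0.3944  0.2312 -0.4876] open 0.09391120266822817
[[ 0.      0.2636  0.9646]
 [ 0.0001  0.9646 -0.2636]
 [-1.      0.0001  0.    ]]
shift tool mm [  -0.5232 -490.5147  553.3842]
turn deg -19.78642020264799 or 160.213579797352
```

Request:
apply_moves --pt "0 -14 16 0" --pt "0 -28 31.5 0" --pt "0 -28 31.5 0" --pt "0 -28 31.5 0" --pt "0 -28 31.5 0" --pt "0 -28 31.5 0" --pt "0 -28 31.5 0" --pt "0 -28 31.5 0" --pt "0 -28 31.5 0" --pt "0 -28 31.5 0" --pt "0 -28 31.5 0" --pt "0 -28 31.5 0" --grip 0

```text
clock: 1.8
eef_pos: [0.4105, 0.1228, 0.2058]
eef_rot: [0.701, 0.094, 0.7, -0.094]
wrist_force: [0.3, 0.0, 0.5]
opening: 0.0944
```

Request:
apply_moves --pt "0 -28 31.5 0" --pt "0 -28 31.5 0" --pt "0 -28 31.5 0" --pt "0 -28 31.5 0" --pt "0 -28 31.5 0" --pt "0 -14 16 0" --pt "0 0 0 -6.6" --pt "0 0 0 -6.6" --pt "0 0 0 -6.6" --pt "0 0 0 0" --pt "0 0 0 0"

```text
clock: 2.9
eef_pos: [0.5366, -0.0699, 0.2055]
eef_rot: [0.707, -0.027, 0.707, 0.027]
wrist_force: [0.4, -0.8, -0.4]
opening: 0.0941
```

```bash
python3 plan.py 0.5495 -0.0885 0.206;  python3 - <<'E'
from h import *
print(ctrl.observe()["q"])
p=ctrl.camera_params("wrist"); im,d=ctrl.get_image("wrist"); print(p); cv2.imwrite("pics/w1.png",im); np.save("w1d.npy",d)
import json; json.dump({k:np.array(v).tolist() for k,v in p.items()},open("w1p.json","w"))
E
```

```text
2.9 pos [ 0.5366 -0.0699  0.2055] F [ 0.4178 -0.8349 -0.3949] open 0.09410712075909242
[[ 0.0001 -0.0763  0.9971]
 [ 0.      0.9971  0.0763]
 [-1.      0.      0.0001]]
shift tool mm [ -0.483  -19.5453  11.4718]
turn deg -0.12185324820667215 or 179.87814675179334
[-0.2344  0.0673  1.392   0.0001  1.6822 -1.8816]
{'fx': 325.19226210127806, 'fy': 325.19226210127806, 'cx': 282.03265536139327, 'cy': 210.45495858540016, 'origin': array([ 0.4601, -0.0759,  0.3847]), 'attitude': array([0.0905, 0.6734, 0.7271, 0.0978])}
```

View pics/w1.png

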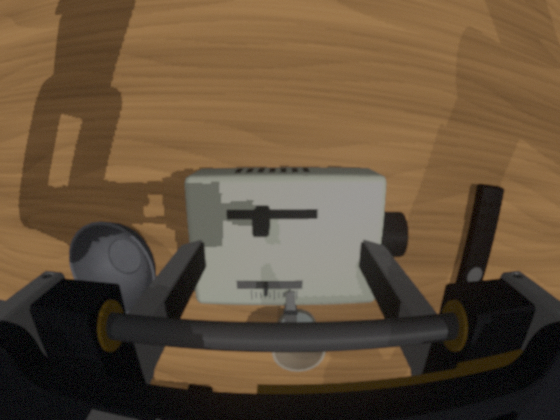

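The wrist view shows the grip at about (261,222), its slot running from (228,214) to (317,213), the pointer at (266,288) and the blade tip at about (291,293). I'll enlarge it to measure more closely.

Run:
```python
import cv2
a=cv2.imread("pics/w1.png")
cv2.imwrite("pics/w1a.png",cv2.resize(a[200:250,220:330],None,fx=7,fy=7,interpolation=2));cv2.imwrite("pics/w1b.png",cv2.resize(a[270:320,230:320],None,fx=8,fy=8,interpolation=2))
```

```text
(no output)
```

View pics/w1a.png

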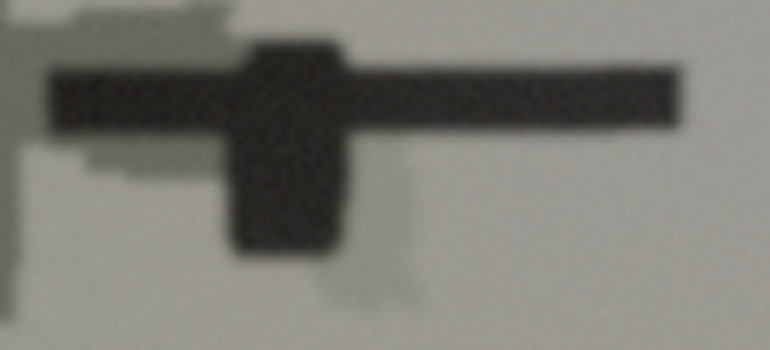

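View pics/w1b.png

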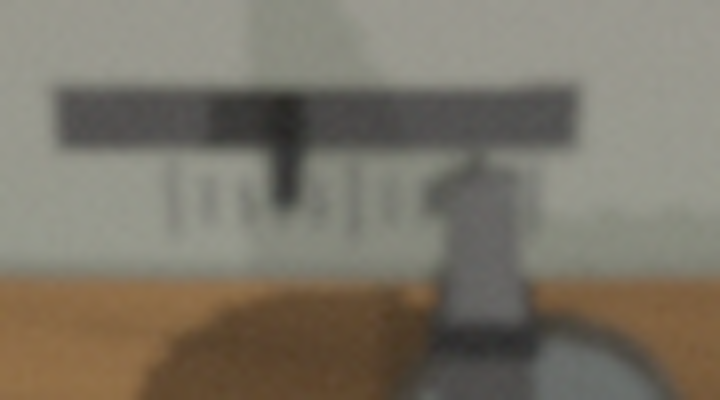

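```bash
cat >> h.py <<'E'
def wray(p,u,v):
    du,dv=u-p["cx"],v-p["cy"]; r=np.hypot(du,dv); th=r/p["fx"]
    s=np.sin(th)/max(r,1e-9)
    return att(p)@np.array([du*s,dv*s,np.cos(th)])
def wz(p,u,v,z):
    q=wray(p,u,v); o=np.array(p["origin"]); return o+q*(z-o[2])/q[2]
def wproj(p,X):
    c=att(p).T@(np.array(X)-np.array(p["origin"])); th=np.arctan2(np.hypot(c[0],c[1]),c[2]); a=np.arctan2(c[1],c[0])
    return np.array([p["cx"]+p["fx"]*th*np.cos(a),p["cy"]+p["fx"]*th*np.sin(a)])
E
python3 - <<'E'
from h import *
import json
p=json.load(open("w1p.json"))
def A(a,b): return 220+a/7-.43,200+b/7-.43
def B(a,b): return 230+a/8-.44,270+b/8-.44
pts=dict(s1=(A(50,101),.07),s2=(A(680,97),.07),gbackL=(A(237,250),.112),gbackR=(A(340,250),.112),gm=(A(287,250),.112),q1=(B(58,118),.07),q2=(B(578,116),.07),ptr=(B(286,203),.086),mark=(B(481,172),.0715))
X={k:wz(p,*uv,z) for k,(uv,z) in pts.items()}
for a,b in (("s1","s2"),("q1","q2")):
    d=X[b]-X[a]; print("yaw",np.degrees(np.arctan2(-d[0],d[1])),np.linalg.norm(d))
yaw=np.radians(4.4); ex=np.array([np.cos(yaw),np.sin(yaw),0]); ey=np.array([-np.sin(yaw),np.cos(yaw),0])
for k in X: print(k,X[k],"px",X[k]@ex,"py",X[k]@ey)
im,d=ctrl.get_image("wrist")
for t in ["grip","pointer","pointer_top","mark"]:
    for r in ctrl.regions_of(t,"wrist")[:2]: print(t,r["score"],r["box"])
E
```

```text
yaw 4.783451005882057 0.09123406197263623
yaw 5.030376965274198 0.07121792386672582
s1 [ 0.5541 -0.1251  0.07  ] px 0.5428337038873065 py -0.16721871788323425
s2 [ 0.5465 -0.0342  0.07  ] px 0.5422231260754338 py -0.07598669905890658
gbackL [ 0.5594 -0.0939  0.112 ] px 0.5505702424558587 py -0.1365240721448315
gbackR [ 0.5584 -0.0808  0.112 ] px 0.5505255231091966 py -0.12337271056907678
gm [ 0.5589 -0.0875  0.112 ] px 0.5505444933277609 py -0.13012992433398934
q1 [ 0.6336 -0.1124  0.07  ] px 0.6231488512716993 py -0.16064969090601458
q2 [ 0.6274 -0.0414  0.07  ] px 0.6223653165438788 py -0.0894360773674709
ptr [ 0.6349 -0.0801  0.086 ] px 0.626850900388133 py -0.12860244941674281
mark [ 0.6363 -0.054   0.0715] px 0.63025898923576 py -0.10262940333379912
grip 0.97 [262.3, 220.7, 19.4, 34.6]
pointer 0.37 [266.9, 287.6, 2.6, 12.3]
pointer_top 0.64 [265.5, 287.6, 5.3, 13.3]
mark 0.82 [291.8, 306.9, 13.7, 29.7]
mark 0.44 [264.2, 221.6, 23.8, 31.9]
```

Request:
apply_moves --pt "0 -9.5 6.5 0" --pt "0 -9.5 6 0" --pt "25 0 0 0" --pt "35 0 0 0" --pt "35 0 0 0" --pt "20 0 0 0" --pt "10 0 0 0" --pt "4 0 0 0" --pt "0 0 0 0" --grip 0

```text
clock: 4.1
eef_pos: [0.5511, -0.0883, 0.0768]
eef_rot: [0.707, -0.028, 0.706, 0.028]
wrist_force: [0.2, -0.1, -0.5]
opening: 0.0937
```

Request:
apply_moves --pt "0 0 0 0" --pt "0 0 0 0" --pt "0 0 0 0" --pt "0 0 0 0" --pt "0 0 0 0" --pt "0 0 0 0" --pt "0 0 0 0" --pt "0 0 0 0" --grip 0.72

```text
clock: 4.9
eef_pos: [0.5505, -0.0878, 0.0764]
eef_rot: [0.707, -0.028, 0.707, 0.028]
wrist_force: [0.4, 0.2, -0.0]
opening: 0.0336
```

```bash
python3 plan.py 0.5505 -0.0882 0.077 4.6;  python3 - <<'E'
from h import *
for n in ["wrist","scene"]:
    p=ctrl.camera_params(n); im,d=ctrl.get_image(n); cv2.imwrite(f"pics/{n[0]}2.png",im)
    print(p["origin"])
s=cv2.imread("pics/s2.png")[180:330,120:290]; cv2.imwrite("pics/s2c.png",cv2.resize(s,None,fx=4,fy=4,interpolation=2))
E
```

```text
4.9 pos [ 0.5505 -0.0878  0.0764] F [ 0.366   0.2124 -0.0185] open 0.033639997054220515
[[-0.0001 -0.0787  0.9969]
 [ 0.0001  0.9969  0.0787]
 [-1.      0.0001 -0.0001]]
shift tool mm [-0.5953 -0.3681 -0.0065]
turn deg -0.08396087925785703 or 179.91603912074214
[ 0.4741 -0.0941  0.2556]
[ 1.1678 -0.182   0.6506]
```

View pics/w2.png

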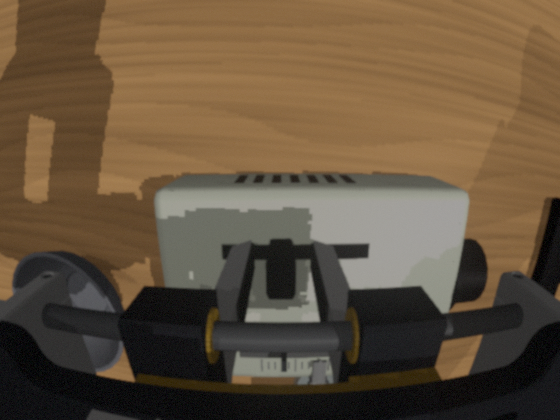

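View pics/s2c.png

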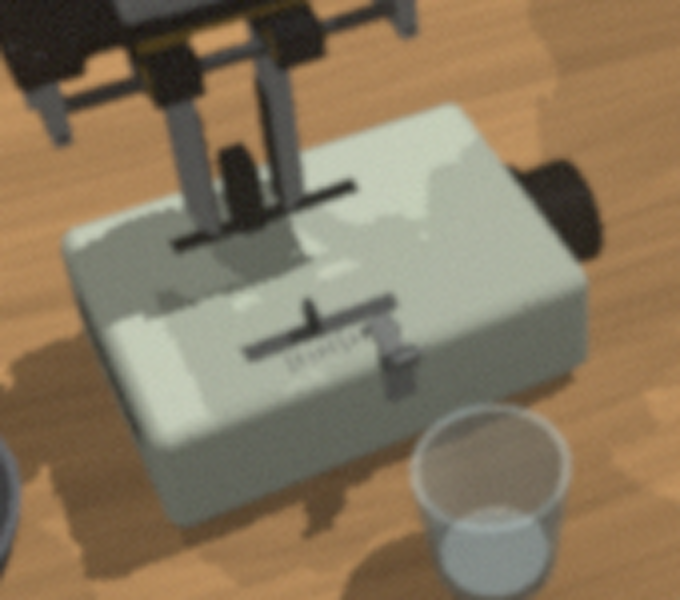

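The fingers straddle the grip, and the pointer and blade both show in the wrist and scene views. I'll start pulling back; the first 9 mm or so is clearance and play.

Request:
apply_moves --pt "0 0 0 0" --pt "0 0 0 0" --pt "0 -0.5 0 0" --pt "0 -1 0 0" --pt "0 -1 0 0" --pt "0 -1 0 0" --pt "0 -1 0 0" --pt "0 -1 0 0" --pt "0 -1 0 0" --pt "0 -1 0 0" --pt "0 -1 0 0" --pt "0 -0.5 0 0"

```text
clock: 6.2
eef_pos: [0.5512, -0.0967, 0.0764]
eef_rot: [0.707, -0.028, 0.707, 0.028]
wrist_force: [0.4, 0.3, 0.9]
opening: 0.0263
```

Request:
apply_moves --pt "0 -0.5 0 0" --pt "0 -0.5 0 0" --pt "0 -0.5 0 0" --pt "0 -0.5 0 0"

```text
clock: 6.6
eef_pos: [0.5513, -0.098, 0.0764]
eef_rot: [0.707, -0.027, 0.707, 0.029]
wrist_force: [-0.0, 4.9, 0.9]
opening: 0.0262
```

Request:
apply_moves --pt "0 -0.5 0 0" --pt "0 -0.5 0 0" --pt "0 -0.5 0 0"

```text
clock: 6.9
eef_pos: [0.5515, -0.1002, 0.0765]
eef_rot: [0.707, -0.028, 0.707, 0.028]
wrist_force: [-0.4, 4.1, -0.5]
opening: 0.0263
```

Request:
apply_moves --pt "0 -0.4 0 0" --pt "0 -0.4 0 0" --pt "0 -0.4 0 0"

```text
clock: 7.2
eef_pos: [0.5516, -0.1016, 0.0764]
eef_rot: [0.707, -0.028, 0.707, 0.028]
wrist_force: [-0.3, 4.0, 1.0]
opening: 0.0264
```

Request:
apply_moves --pt "0 -0.4 0 0" --pt "0 -0.4 0 0" --pt "0 -0.4 0 0"

```text
clock: 7.5
eef_pos: [0.5517, -0.1027, 0.0765]
eef_rot: [0.707, -0.028, 0.707, 0.028]
wrist_force: [0.4, 3.5, 0.6]
opening: 0.0263
```

Request:
apply_moves --pt "0 -0.4 0 0" --pt "0 -0.4 0 0" --pt "0 -0.4 0 0"

```text
clock: 7.8
eef_pos: [0.5518, -0.1039, 0.0765]
eef_rot: [0.707, -0.028, 0.707, 0.028]
wrist_force: [0.1, 3.8, 0.1]
opening: 0.0262
```

Request:
apply_moves --pt "0 -0.4 0 0" --pt "0 -0.4 0 0" --pt "0 -0.4 0 0"

```text
clock: 8.1
eef_pos: [0.5519, -0.1051, 0.0765]
eef_rot: [0.707, -0.028, 0.707, 0.028]
wrist_force: [0.0, 4.3, -0.6]
opening: 0.0267
```

Request:
apply_moves --pt "0 -0.4 0 0" --pt "0 -0.4 0 0" --pt "0 -0.4 0 0"

```text
clock: 8.4
eef_pos: [0.552, -0.1063, 0.0765]
eef_rot: [0.707, -0.028, 0.707, 0.028]
wrist_force: [0.3, 3.9, -0.5]
opening: 0.0262
```

Request:
apply_moves --pt "0 -0.4 0 0" --pt "0 -0.4 0 0" --pt "0 -0.4 0 0"

```text
clock: 8.7
eef_pos: [0.5521, -0.1075, 0.0765]
eef_rot: [0.707, -0.028, 0.707, 0.028]
wrist_force: [0.3, 5.6, 0.4]
opening: 0.0261
```

Request:
apply_moves --pt "0 -0.3 0 0" --pt "0 -0.3 0 0"

```text
clock: 8.9
eef_pos: [0.5521, -0.1081, 0.0764]
eef_rot: [0.707, -0.028, 0.707, 0.028]
wrist_force: [0.3, 3.2, -0.5]
opening: 0.0262
```

Request:
apply_moves --pt "0 -0.4 0 0" --pt "0 -0.4 0 0" --pt "0 -0.4 0 0"

```text
clock: 9.2
eef_pos: [0.5522, -0.1093, 0.0764]
eef_rot: [0.707, -0.028, 0.707, 0.028]
wrist_force: [0.6, 4.2, -1.2]
opening: 0.0263
```

Request:
apply_moves --pt "0 -0.4 0 0" --pt "0 -0.4 0 0" --pt "0 -0.4 0 0"

```text
clock: 9.5
eef_pos: [0.5523, -0.1105, 0.0765]
eef_rot: [0.707, -0.028, 0.707, 0.028]
wrist_force: [0.0, 4.4, 0.5]
opening: 0.0261
```

Request:
apply_moves --pt "0 -0.4 0 0" --pt "0 -0.4 0 0" --pt "0 -0.4 0 0"

```text
clock: 9.8
eef_pos: [0.5524, -0.1117, 0.0765]
eef_rot: [0.707, -0.028, 0.707, 0.028]
wrist_force: [0.4, 3.7, -0.4]
opening: 0.026
```

Request:
apply_moves --pt "0 -0.4 0 0" --pt "0 -0.4 0 0" --pt "0 -0.4 0 0"

```text
clock: 10.1
eef_pos: [0.5525, -0.1129, 0.0765]
eef_rot: [0.707, -0.028, 0.707, 0.028]
wrist_force: [0.7, 4.1, 0.1]
opening: 0.0263
```

Request:
apply_moves --pt "0 -0.4 0 0" --pt "0 -0.4 0 0" --pt "0 -0.4 0 0"

```text
clock: 10.4
eef_pos: [0.5526, -0.1141, 0.0765]
eef_rot: [0.707, -0.028, 0.707, 0.028]
wrist_force: [0.8, 3.8, 0.2]
opening: 0.0261
```

Request:
apply_moves --pt "0 -0.4 0 0" --pt "0 -0.4 0 0" --pt "0 -0.4 0 0"

```text
clock: 10.7
eef_pos: [0.5527, -0.1153, 0.0765]
eef_rot: [0.707, -0.028, 0.707, 0.028]
wrist_force: [0.9, 3.7, -0.8]
opening: 0.0262
```

Request:
apply_moves --pt "0 -0.4 0 0" --pt "0 -0.4 0 0" --pt "0 -0.4 0 0"

```text
clock: 11.0
eef_pos: [0.5528, -0.1165, 0.0764]
eef_rot: [0.707, -0.028, 0.707, 0.028]
wrist_force: [0.7, 4.3, -0.5]
opening: 0.0264
```

Run:
```python
from h import *
im,d=ctrl.get_image("scene"); cv2.imwrite("pics/s3c.png",cv2.resize(im[180:330,120:290],None,fx=4,fy=4,interpolation=2))
```

```text
(no output)
```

View pics/s3c.png

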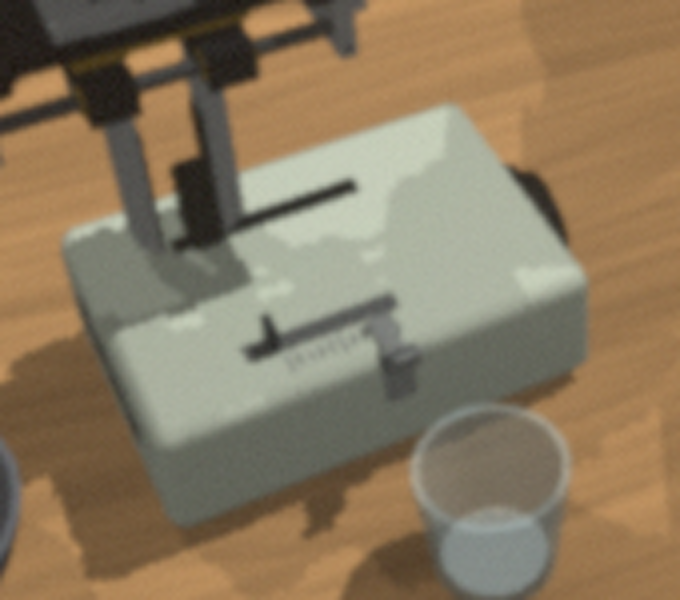

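The pointer and barrel have moved back with the grip (pointer now at about (268,335) in this crop), and the force is steady at 4 N. I'm not at the stop yet, so I'll continue with small steps.

Request:
apply_moves --pt "0 -0.3 0 0" --pt "0 -0.3 0 0" --pt "0 -0.3 0 0"

```text
clock: 11.35
eef_pos: [0.5529, -0.1174, 0.0764]
eef_rot: [0.707, -0.028, 0.707, 0.028]
wrist_force: [1.2, 4.1, -0.6]
opening: 0.0265
```

Request:
apply_moves --pt "0 -0.3 0 0" --pt "0 -0.3 0 0" --pt "0 -0.3 0 0"

```text
clock: 11.65
eef_pos: [0.5529, -0.1183, 0.0765]
eef_rot: [0.707, -0.028, 0.707, 0.028]
wrist_force: [1.6, 4.8, -0.7]
opening: 0.0265
```

Request:
apply_moves --pt "0 -0.3 0 0" --pt "0 -0.3 0 0"

```text
clock: 11.85
eef_pos: [0.553, -0.1189, 0.0765]
eef_rot: [0.707, -0.028, 0.707, 0.028]
wrist_force: [1.2, 3.9, -0.2]
opening: 0.0265
```

Request:
apply_moves --pt "0 -0.3 0 0" --pt "0 -0.3 0 0" --pt "0 -0.3 0 0"

```text
clock: 12.15
eef_pos: [0.553, -0.1198, 0.0765]
eef_rot: [0.707, -0.028, 0.707, 0.028]
wrist_force: [0.5, 3.8, 0.1]
opening: 0.0261
```

Request:
apply_moves --pt "0 -0.3 0 0" --pt "0 -0.3 0 0" --pt "0 -0.3 0 0"

```text
clock: 12.45
eef_pos: [0.5531, -0.1207, 0.0764]
eef_rot: [0.707, -0.028, 0.707, 0.028]
wrist_force: [0.8, 4.6, -0.6]
opening: 0.0266
```

Request:
apply_moves --pt "0 -0.3 0 0" --pt "0 -0.3 0 0" --pt "0 -0.3 0 0"

```text
clock: 12.75
eef_pos: [0.5532, -0.1216, 0.0765]
eef_rot: [0.707, -0.028, 0.707, 0.028]
wrist_force: [0.7, 4.9, 0.1]
opening: 0.0261
```

Request:
apply_moves --pt "0 -0.3 0 0" --pt "0 -0.3 0 0" --pt "0 -0.3 0 0"

```text
clock: 13.05
eef_pos: [0.5533, -0.1225, 0.0765]
eef_rot: [0.707, -0.028, 0.707, 0.028]
wrist_force: [1.3, 3.4, -0.2]
opening: 0.026
```

Request:
apply_moves --pt "0 -0.3 0 0" --pt "0 -0.3 0 0" --pt "0 -0.3 0 0"

```text
clock: 13.35
eef_pos: [0.5533, -0.1234, 0.0765]
eef_rot: [0.707, -0.028, 0.707, 0.028]
wrist_force: [1.1, 3.9, -0.1]
opening: 0.0265
```

Request:
apply_moves --pt "0 -0.3 0 0" --pt "0 -0.3 0 0" --pt "0 -0.3 0 0"

```text
clock: 13.65
eef_pos: [0.5534, -0.1243, 0.0765]
eef_rot: [0.707, -0.028, 0.707, 0.028]
wrist_force: [1.2, 4.1, -0.7]
opening: 0.0267
```

Request:
apply_moves --pt "0 -0.3 0 0" --pt "0 -0.3 0 0" --pt "0 -0.3 0 0"

```text
clock: 13.95
eef_pos: [0.5535, -0.1252, 0.0765]
eef_rot: [0.707, -0.028, 0.707, 0.028]
wrist_force: [1.5, 3.5, -0.9]
opening: 0.0263
```

Run:
```python
from h import *
im,d=ctrl.get_image("scene"); cv2.imwrite("pics/s4c.png",cv2.resize(im[180:330,120:290],None,fx=4,fy=4,interpolation=2))
```

```text
(no output)
```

View pics/s4c.png

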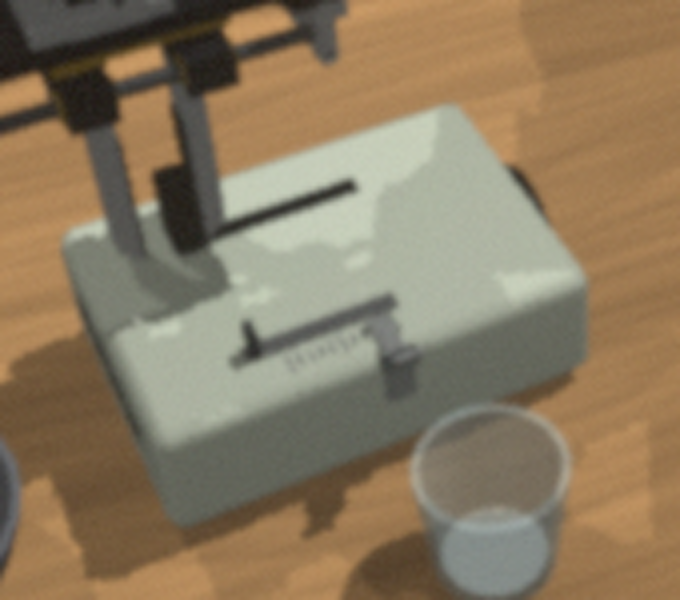

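The pointer is now at about (248,340) and still following, so I haven't reached the stop. Continuing.

Request:
apply_moves --pt "0 -0.3 0 0" --pt "0 -0.3 0 0" --pt "0 -0.3 0 0"

```text
clock: 14.3
eef_pos: [0.5535, -0.1255, 0.0764]
eef_rot: [0.707, -0.027, 0.707, 0.028]
wrist_force: [0.7, 5.9, -0.9]
opening: 0.0261
```

Request:
apply_moves --pt "0 -0.3 0 0" --pt "0 0 0 0"

```text
clock: 14.5
eef_pos: [0.5535, -0.1255, 0.0764]
eef_rot: [0.707, -0.027, 0.707, 0.029]
wrist_force: [1.6, 5.1, 1.7]
opening: 0.0262
```

Request:
apply_moves --pt "0 -0.3 0 0" --pt "0 0 0 0"

```text
clock: 14.7
eef_pos: [0.5535, -0.1255, 0.0764]
eef_rot: [0.707, -0.027, 0.707, 0.029]
wrist_force: [1.5, 6.2, 0.2]
opening: 0.0266
```

Request:
apply_moves --pt "0 -0.3 0 0" --pt "0 0 0 0"

```text
clock: 14.9
eef_pos: [0.5535, -0.1256, 0.0765]
eef_rot: [0.707, -0.027, 0.707, 0.029]
wrist_force: [1.4, 7.2, 0.1]
opening: 0.0263
```

Request:
apply_moves --pt "0 -0.3 0 0" --pt "0 -0.3 0 0" --pt "0 0 0 0"

```text
clock: 15.2
eef_pos: [0.5535, -0.1256, 0.0764]
eef_rot: [0.706, -0.027, 0.707, 0.029]
wrist_force: [1.3, 7.6, -0.3]
opening: 0.0264
```

Request:
apply_moves --pt "0 -0.3 0 0" --pt "0 -0.3 0 0" --pt "0 0 0 0"

```text
clock: 15.5
eef_pos: [0.5535, -0.1256, 0.0764]
eef_rot: [0.706, -0.026, 0.707, 0.03]
wrist_force: [0.4, 10.1, 1.0]
opening: 0.0264
```

Request:
apply_moves --pt "0 -0.3 0 0" --pt "0 -0.2 0 0" --pt "0 0 0 0" --pt "0 0 0 0"

```text
clock: 15.9
eef_pos: [0.5536, -0.1257, 0.0764]
eef_rot: [0.706, -0.026, 0.707, 0.03]
wrist_force: [1.0, 10.4, 0.3]
opening: 0.0261
```

Request:
apply_moves --pt "0 -0.3 0 0" --pt "0 0 0 0" --pt "0 0 0 0"

```text
clock: 16.2
eef_pos: [0.5535, -0.1257, 0.0764]
eef_rot: [0.706, -0.026, 0.707, 0.03]
wrist_force: [1.4, 11.0, 1.1]
opening: 0.0262
```

Request:
apply_moves --pt "0 -0.2 0 0" --pt "0 0 0 0" --pt "0 0 0 0" --pt "0 0 0 0" --pt "0 0 0 0" --pt "0 0 0 0" --pt "0 0 0 0"

```text
clock: 16.9
eef_pos: [0.5535, -0.1257, 0.0764]
eef_rot: [0.706, -0.026, 0.707, 0.031]
wrist_force: [1.0, 12.1, 2.0]
opening: 0.0268
```

Request:
apply_moves --pt "0 0 0 0" --pt "0 0 0 0" --pt "0 0 0 0" --pt "0 0 0 0" --pt "0 0 0 0" --pt "0 0 0 0"

```text
clock: 17.5
eef_pos: [0.5535, -0.1257, 0.0764]
eef_rot: [0.706, -0.026, 0.707, 0.031]
wrist_force: [0.4, 11.3, 1.5]
opening: 0.0262
```

Run:
```python
from h import *
import json
for n in ["wrist","scene","top"]:
    p=ctrl.camera_params(n); im,d=ctrl.get_image(n); cv2.imwrite(f"pics/{n[0]}5.png",im)
    print(n,ctrl.observe()["clock"],ctrl.observe()["wrist_force"])
    if n=="wrist": json.dump({k:np.array(v).tolist() for k,v in p.items()},open("w5p.json","w")); cv2.imwrite("pics/w5c.png",cv2.resize(im[330:400,200:340],None,fx=5.5,fy=5.5,interpolation=2))
    if n=="scene": cv2.imwrite("pics/s5c.png",cv2.resize(im[230:290,170:240],None,fx=9,fy=9,interpolation=2))
    if n=="top": cv2.imwrite("pics/t5c.png",cv2.resize(im[170:290,240:400],None,fx=5,fy=5,interpolation=2))
```

```text
wrist 17.55 [ 0.7909 12.0068  0.6233]
scene 17.6 [ 1.2803 11.9693  1.3268]
top 17.65 [ 0.8747 11.0582  1.4779]
```

View pics/w5c.png

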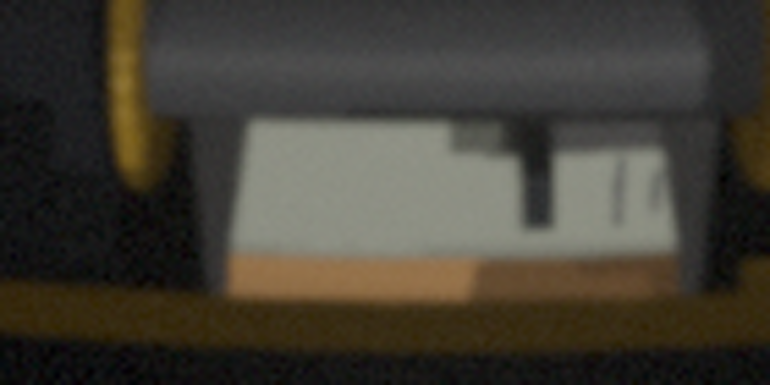

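View pics/s5c.png

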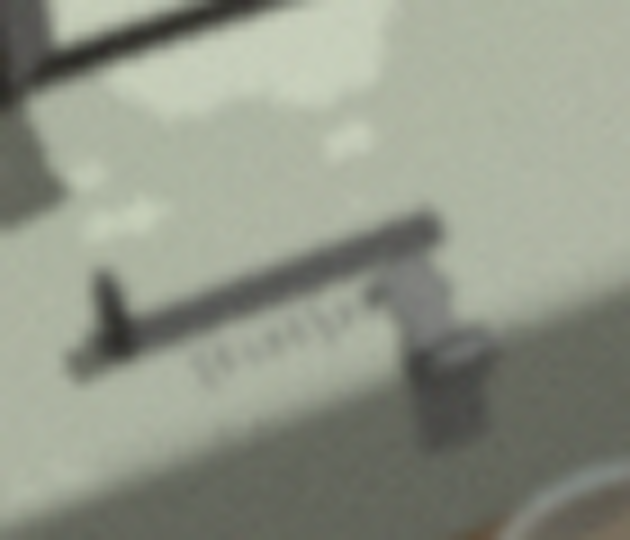

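View pics/t5c.png

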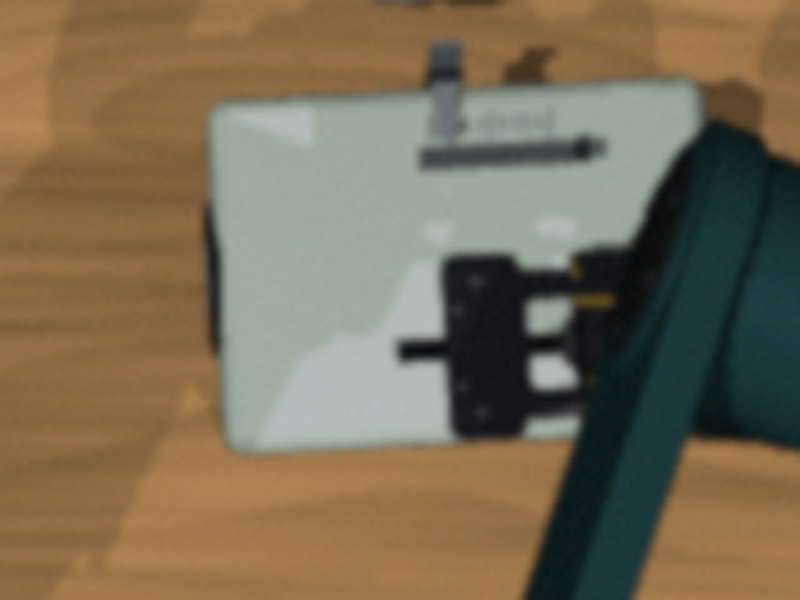

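The seat held at about 11–12 N for well over a second with the position unchanged. The pointer is now at about (588,148) in the top crop, roughly 54 mm behind the mark. Next I'll go forward, through the jaw clearance and play first.

Request:
apply_moves --pt "0 1 0 0" --pt "0 2 0 0" --pt "0 2 0 0" --pt "0 2 0 0" --pt "0 2 0 0" --pt "0 2 0 0" --pt "0 1.5 0 0" --pt "0 1.5 0 0" --pt "0 1.5 0 0" --pt "0 1.5 0 0" --pt "0 1.5 0 0" --pt "0 1.5 0 0"

```text
clock: 18.85
eef_pos: [0.5522, -0.1093, 0.0765]
eef_rot: [0.707, -0.028, 0.707, 0.028]
wrist_force: [0.2, -0.9, -0.2]
opening: 0.0262
```

Request:
apply_moves --pt "0 1.5 0 0" --pt "0 1.5 0 0" --pt "0 1.5 0 0" --pt "0 1.5 0 0" --pt "0 1.5 0 0" --pt "0 1.5 0 0" --pt "0 1.5 0 0" --pt "0 1.5 0 0" --pt "0 1.5 0 0" --pt "0 1.5 0 0" --pt "0 1.5 0 0" --pt "0 1.5 0 0"

```text
clock: 20.05
eef_pos: [0.5507, -0.0911, 0.0765]
eef_rot: [0.707, -0.028, 0.707, 0.028]
wrist_force: [0.5, -4.5, -0.4]
opening: 0.0262
```

Request:
apply_moves --pt "0 1.5 0 0" --pt "0 1.5 0 0" --pt "0 1.5 0 0" --pt "0 1.5 0 0" --pt "0 1.5 0 0" --pt "0 1 0 0" --pt "0 0 0 0"

```text
clock: 20.75
eef_pos: [0.55, -0.0825, 0.0765]
eef_rot: [0.706, -0.028, 0.707, 0.028]
wrist_force: [-1.0, -3.3, -0.1]
opening: 0.0264
```

```bash
cat > look.py <<'E'
from h import *
import json,sys
k=sys.argv[1]
for n in ["wrist","scene","top"]:
    p=ctrl.camera_params(n); im,d=ctrl.get_image(n); cv2.imwrite(f"pics/{n[0]}{k}.png",im)
    if n=="wrist": json.dump({a:np.array(v).tolist() for a,v in p.items()},open(f"w{k}p.json","w")); cv2.imwrite(f"pics/w{k}c.png",cv2.resize(im[330:400,200:340],None,fx=5.5,fy=5.5,interpolation=2))
    if n=="scene": cv2.imwrite(f"pics/s{k}c.png",cv2.resize(im[230:290,170:240],None,fx=9,fy=9,interpolation=2))
    if n=="top": cv2.imwrite(f"pics/t{k}c.png",cv2.resize(im[180:220,310:370],None,fx=12,fy=12,interpolation=2))
s=ctrl.observe(); print(s["clock"],s["eef_pos"],s["wrist_force"])
E
python3 look.py 6
```

```text
20.9 [ 0.55   -0.0825  0.0764] [-1.8944 -2.6615  0.    ]
```

View pics/w6c.png

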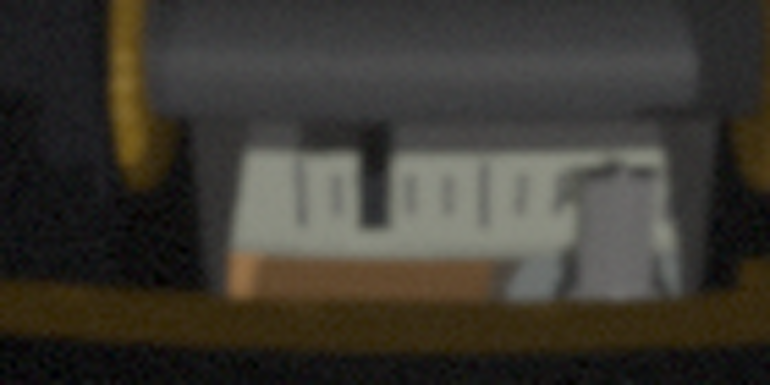

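View pics/s6c.png

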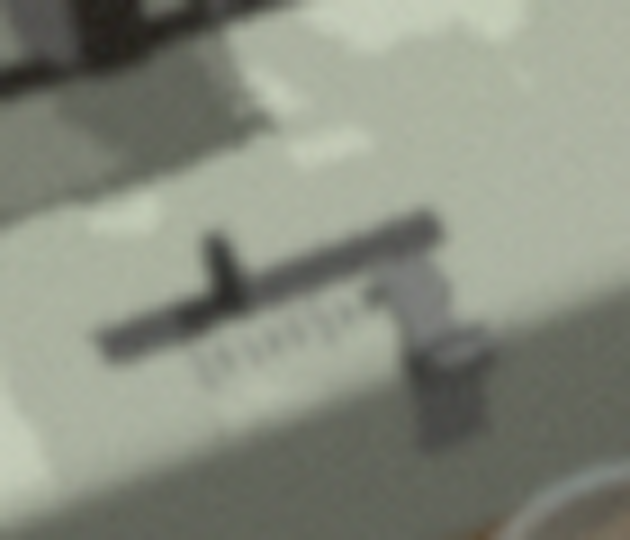

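View pics/t6c.png

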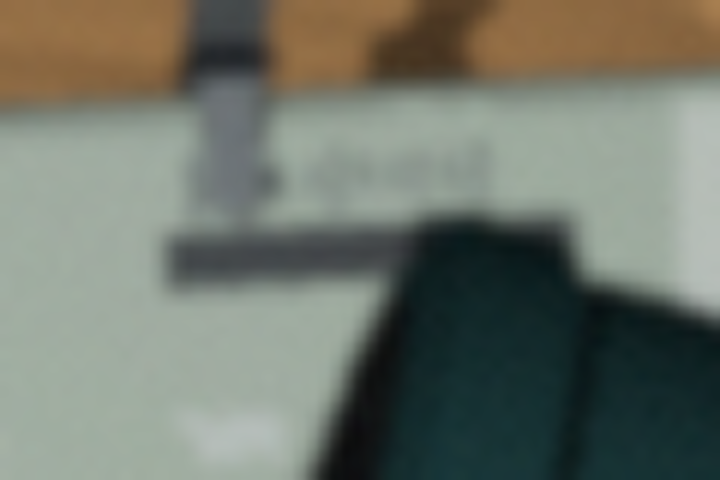

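The wrist crop shows the pointer at column 374 and the blade tip centred at about 616, spanning 580–652. I'll convert these to millimetres.

```bash
cat > m.py <<'E'
from h import *
import json,sys
k=sys.argv[1]; p=json.load(open(f"w{k}p.json")); a=[float(x) for x in sys.argv[2:]]
def C(u,v): return 200+(u+.5)/5.5-.5,330+(v+.5)/5.5-.5
P=wz(p,*C(a[0],a[1]),.086); M=wz(p,*C(a[2],a[3]),.0715)
for y in (4.4,4.6,5.0):
    y=np.radians(y); ex=np.array([np.cos(y),np.sin(y),0]);ey=np.array([-np.sin(y),np.cos(y),0]); print(P,M,"mark-ptr y mm",(M-P)@ey*1e3,"x",(M-P)@ex*1e3)
w=[wz(p,*C(c,a[3]),.0715) for c in a[4:6]]; print("blade width",np.linalg.norm(w[1]-w[0])*1e3)
s=json.load(open(f"w{k}p.json"))
E
python3 m.py 6 374 222 616 175 580 652
```

```text
[ 0.6345 -0.0859  0.086 ] [ 0.637  -0.0539  0.0715] mark-ptr y mm 31.75491127415548 x 5.008937501095105
[ 0.6345 -0.0859  0.086 ] [ 0.637  -0.0539  0.0715] mark-ptr y mm 31.737233357592196 x 5.119752310913176
[ 0.6345 -0.0859  0.086 ] [ 0.637  -0.0539  0.0715] mark-ptr y mm 31.700717620058974 x 5.341193433367306
blade width 9.718659003838164
```

Request:
apply_moves --pt "0 1 0 0" --pt "0 2 0 0" --pt "0 2 0 0" --pt "0 2 0 0" --pt "0 2 0 0" --pt "0 2 0 0" --pt "0 2 0 0" --pt "0 2 0 0" --pt "0 2 0 0" --pt "0 2 0 0" --pt "0 2 0 0" --pt "0 1 0 0"

```text
clock: 22.1
eef_pos: [0.5483, -0.0606, 0.0765]
eef_rot: [0.706, -0.028, 0.707, 0.028]
wrist_force: [-1.1, -4.4, 1.9]
opening: 0.0264
```

Request:
apply_moves --pt "0 1 0 0" --pt "0 1 0 0" --pt "0 0 0 0"

```text
clock: 22.4
eef_pos: [0.5481, -0.0586, 0.0764]
eef_rot: [0.706, -0.028, 0.707, 0.028]
wrist_force: [-2.7, -3.3, 2.5]
opening: 0.0263
```

```bash
python3 look.py 7
```

```text
22.55 [ 0.5483 -0.0586  0.0764] [-1.4632 -3.0747  0.9809]
```

View pics/w7c.png

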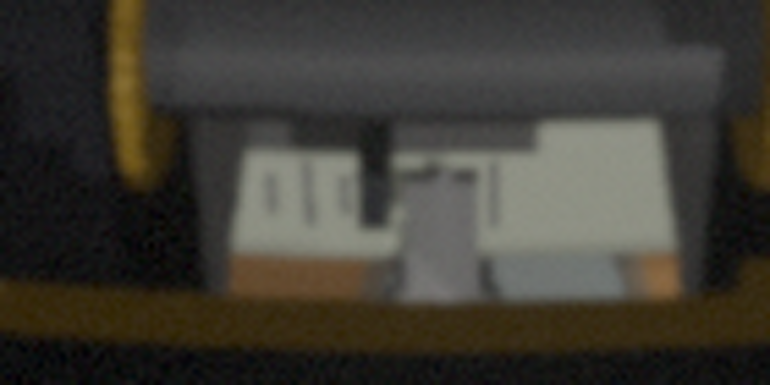

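View pics/s7c.png

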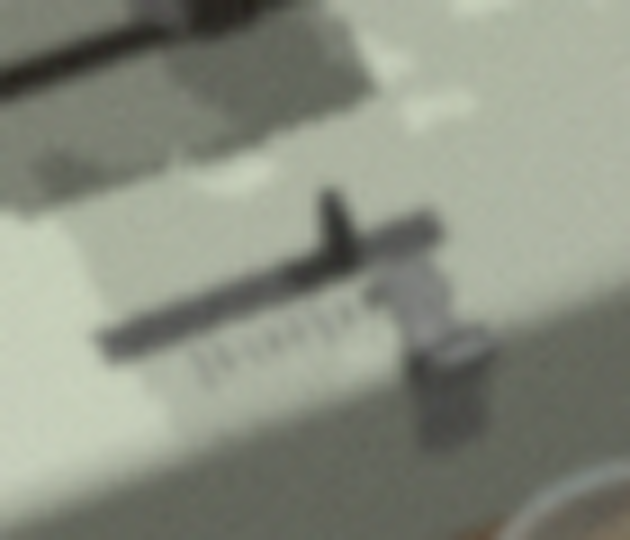

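View pics/t7c.png

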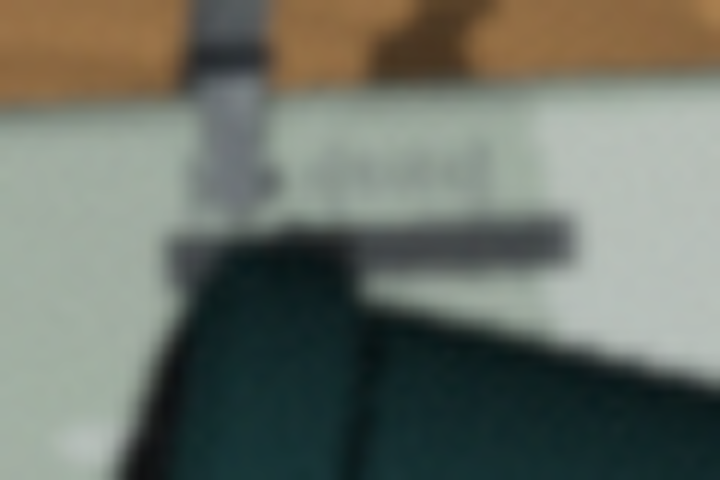

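```bash
python3 m.py 7 374 222 440 178 404 477
python3 - <<'E'
import cv2,numpy as np
a=cv2.imread("pics/w7.png"); cv2.imwrite("pics/w7d.png",cv2.resize(a[348:386,255:295],None,fx=15,fy=15,interpolation=cv2.INTER_CUBIC))
for r in (360,364,366,368,370): print(r,a[r,258:294].mean(1).astype(int))
E
```

```text
[ 0.6326 -0.0621  0.086 ] [ 0.6371 -0.0535  0.0715] mark-ptr y mm 8.190661759104676 x 5.210616825589612
[ 0.6326 -0.0621  0.086 ] [ 0.6371 -0.0535  0.0715] mark-ptr y mm 8.172423411793885 x 5.239175825789824
[ 0.6326 -0.0621  0.086 ] [ 0.6371 -0.0535  0.0715] mark-ptr y mm 8.135648205413498 x 5.296101965873525
blade width 9.752726223816282
360 [139 138 138 138 137 134 118  81  46  29  28  35  56  81 103 108 107 107
 100  85  79  86  99 107 113 111 109 111 118 130 128 113 120 134 140 139]
364 [139 140 136 125 114 120 116  87  57  47  46  51  58  71  84  91  99 100
  99 101 101 104 106 103 104 101 100 104 113 127 127 115 119 134 138 140]
366 [136 139 136 125 114 117 115  86  54  45  48  49  63  78  93  99 100 103
 101 103 102 106 106 108 105 105 105 106 117 128 126 114 119 132 139 139]
368 [133 138 138 131 122 118 116  88  55  47  49  56  76 105 119 115 104 103
 103 104 104 106 107 107 106 105 106 108 115 128 127 114 120 133 138 139]
370 [135 139 138 139 137 136 126  96  69  61  60  67  89 110 116 105 103  98
 103 103 104 106 106 107 107 103 103 106 117 127 127 118 122 134 138 139]
```

View pics/w7d.png

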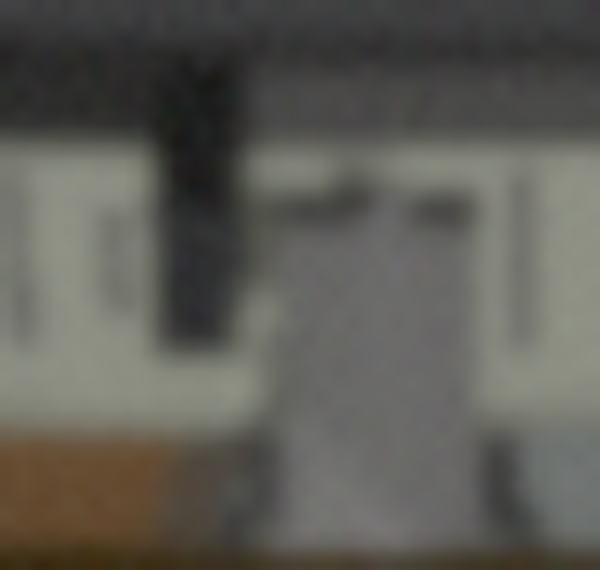

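Request:
apply_moves --pt "0 0.5 0 0" --pt "0 1 0 0" --pt "0 1 0 0" --pt "0 1 0 0" --pt "0 1 0 0" --pt "0 1 0 0" --pt "0 0.5 0 0" --pt "0 0 0 0"

```text
clock: 23.35
eef_pos: [0.5478, -0.0526, 0.0764]
eef_rot: [0.707, -0.028, 0.707, 0.028]
wrist_force: [-1.4, -3.7, 0.9]
opening: 0.0266
```

```bash
python3 look.py 8;python3 - <<'E'
import cv2,numpy as np
a=cv2.imread("pics/w8.png"); cv2.imwrite("pics/w8d.png",cv2.resize(a[348:386,255:295],None,fx=15,fy=15,interpolation=cv2.INTER_CUBIC))
for r in (366,368,370,374,378): print(r,a[r,258:294].mean(1).astype(int))
E
```

```text
23.5 [ 0.5478 -0.0527  0.0764] [-1.5153 -2.9053  0.7981]
366 [139 135 122 104  96  96  90  67  52  45  48  52  65  86 102 105 107 105
 105 108 114 125 125 117 123 135 140 139 139 140 140 138 140 141 140 141]
368 [139 135 129 121 126 129 121  89  56  48  46  56  67  88  99 107 107 105
 104 108 117 126 123 117 123 135 140 140 140 141 140 141 139 141 140 139]
370 [140 140 139 139 139 138 125  93  61  51  53  59  73  92 102 106 105 104
 103 107 116 126 127 119 125 136 137 139 141 140 139 140 140 138 139 140]
374 [135 133 132 131 128 124 113 102 101 102 103 105 105 105 105 107 106 105
 107 105 108 117 127 130 132 131 133 132 131 131 131 131 132 132 131 130]
378 [ 79  76  75  75  72  68  70  83 105 113 115 116 118 116 119 118 116 116
 108 108  97  79  69  82 100 111 113 113 114 115 112 113 114 114 114 116]
```

View pics/w8d.png

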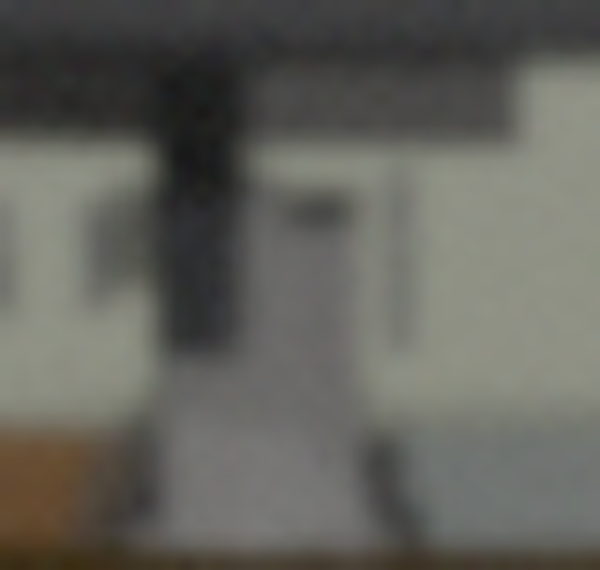

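View pics/s8c.png

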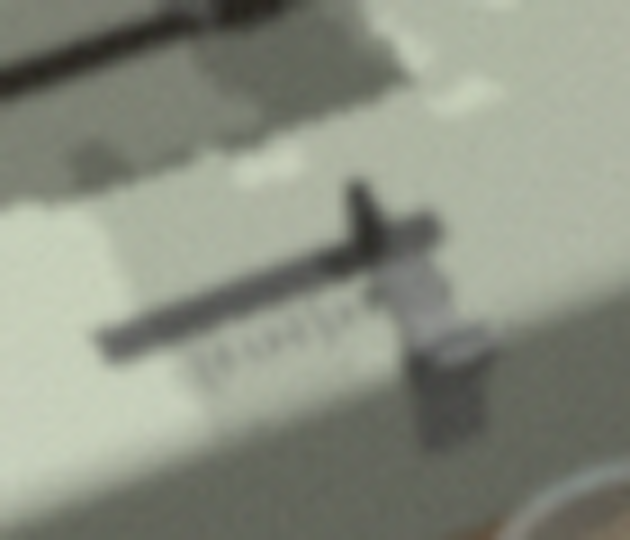

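```bash
python3 m.py 8 375 222 393 178 357 429;python3 m.py 8 375 222 395 178 357 429
python3 - <<'E'
from h import *
# scene check: project candidates for pointer-top relative mark; print pixel in crop coords
p=ctrl.camera_params("scene")
y=np.radians(4.6);ey=np.array([-np.sin(y),np.cos(y),0]);ex=np.array([np.cos(y),np.sin(y),0])
M=np.array([.6365,-.0537,.0715])
for nm,X in (("mark",M),("ptrtop at mark",M-ex*.007+[0,0,.0145]),("ptrtop 2mm behind",M-ex*.007+[0,0,.0145]-ey*.002),("foot at mark",M-ex*.007-[0,0,.0015])):
    q=proj(p,X); print(nm,(q-[170,230]+.5)*9-.5)
E
```

```text
[ 0.6322 -0.056   0.086 ] [ 0.6373 -0.0538  0.0715] mark-ptr y mm 1.7827142891125558 x 5.284167347126957
[ 0.6322 -0.056   0.086 ] [ 0.6373 -0.0538  0.0715] mark-ptr y mm 1.7642582419785167 x 5.290357988327415
[ 0.6322 -0.056   0.086 ] [ 0.6373 -0.0538  0.0715] mark-ptr y mm 1.7272818820637446 x 5.302545812055107
blade width 9.633273663989657
[ 0.6322 -0.056   0.086 ] [ 0.6373 -0.0535  0.0715] mark-ptr y mm 2.050210893283369 x 5.279906879208073
[ 0.6322 -0.056   0.086 ] [ 0.6373 -0.0535  0.0715] mark-ptr y mm 2.0317680882768476 x 5.2870312837646765
[ 0.6322 -0.056   0.086 ] [ 0.6373 -0.0535  0.0715] mark-ptr y mm 1.9948084339263084 x 5.301086744431088
blade width 9.633273663989657
mark [386.5667 274.6561]
ptrtop at mark [366.7843 201.5394]
ptrtop 2mm behind [357.3656 205.0141]
foot at mark [373.4121 257.1458]
```

Request:
apply_moves --pt "0 0.4 0 0" --pt "0 0.4 0 0" --pt "0 0.4 0 0" --pt "0 0.4 0 0" --pt "0 0 0 0"

```text
clock: 24.0
eef_pos: [0.5476, -0.0512, 0.0764]
eef_rot: [0.707, -0.028, 0.707, 0.028]
wrist_force: [-1.3, -4.4, 0.4]
opening: 0.0265
```

```bash
python3 look.py 9;python3 - <<'E'
import cv2,numpy as np
a=cv2.imread("pics/w9.png"); cv2.imwrite("pics/w9d.png",cv2.resize(a[348:386,255:295],None,fx=15,fy=15,interpolation=cv2.INTER_CUBIC))
for r in (366,368,370,374,376): print(r,a[r,256:290].mean(1).astype(int))
E
```

```text
24.15 [ 0.5476 -0.0512  0.0764] [-1.4013 -3.5946 -0.3735]
366 [139 134 124 106  98  99 100  98  91  70  53  49  50  52  67  86 102 105
 108 107 111 120 123 118 125 134 141 141 139 140 139 141 141 141]
368 [140 137 130 120 123 130 125 114  95  71  51  47  48  54  67  87 103 104
 105 105 114 125 126 117 120 135 138 139 141 140 140 141 139 140]
370 [139 139 139 139 139 138 132 117  97  73  59  55  53  58  75  92 103 106
 106 106 115 125 128 119 123 134 139 141 140 141 140 140 140 140]
374 [134 133 132 130 126 121 111 101 102 104 104 104 104 105 105 106 106 103
 105 107 112 124 129 129 132 132 132 131 134 129 132 130 131 132]
376 [104 105 106 102  99  92  83  89 100 112 112 114 112 111 110 110 109 110
 105 107 105 101  98 106 112 115 118 118 117 117 117 117 118 117]
```

View pics/w9d.png

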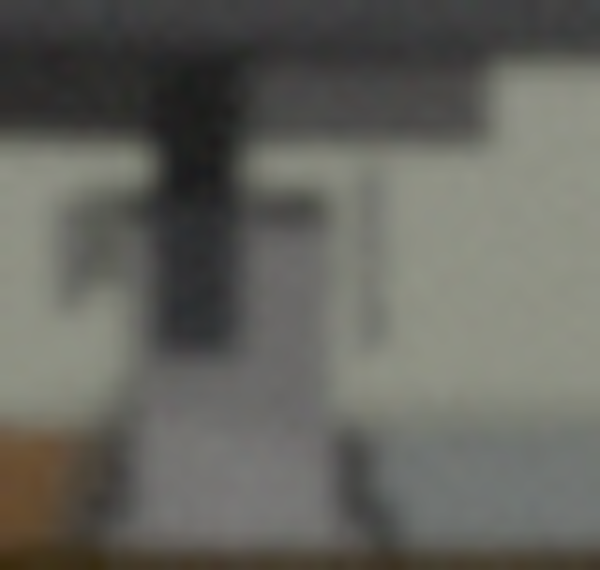

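View pics/s9c.png

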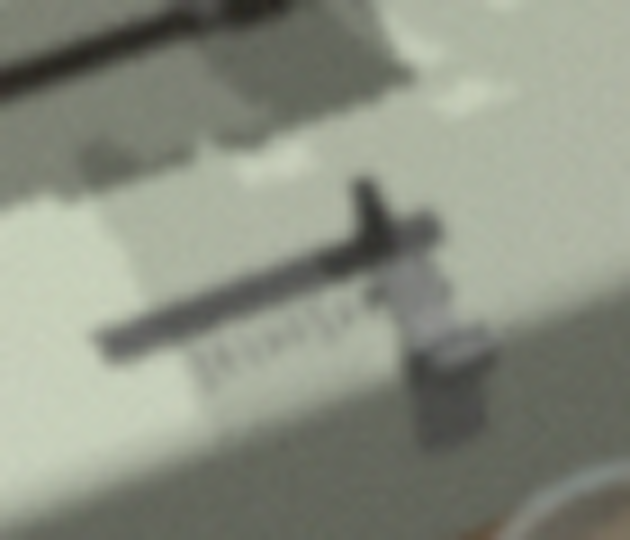

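```bash
python3 - <<'E'
for c in (267.7,269.55,262.8,276.3): print((c+.5-200)*5.5-.5)
E
python3 m.py 9 374.6 222 384.8 178 348 422
```

```text
374.5999999999999
384.7750000000001
347.6500000000001
421.9000000000001
[ 0.6321 -0.0546  0.086 ] [ 0.6373 -0.0535  0.0715] mark-ptr y mm 0.7327448785658884 x 5.301137664334995
[ 0.6321 -0.0546  0.086 ] [ 0.6373 -0.0535  0.0715] mark-ptr y mm 0.7142359907430291 x 5.303663124937606
[ 0.6321 -0.0546  0.086 ] [ 0.6373 -0.0535  0.0715] mark-ptr y mm 0.6771923325078635 x 5.308520145773978
blade width 9.905871668454454
```

Remaining distance is about 0.6–0.7 mm by the wrist camera. I'll nudge 0.4 mm more, then back the rear finger off the grip (the front finger has 12 mm of clearance) and lift for an unobstructed check.

Request:
apply_moves --pt "0 0.2 0 0" --pt "0 0.2 0 0" --pt "0 0 0 0" --pt "0 0 0 0"

```text
clock: 24.55
eef_pos: [0.5476, -0.0509, 0.0765]
eef_rot: [0.707, -0.028, 0.707, 0.028]
wrist_force: [-0.8, -4.1, -0.4]
opening: 0.0264
```

Request:
apply_moves --pt "0 -1 0 0" --pt "0 -2 0 0" --pt "0 -2 0 0" --pt "0 -1 0 0" --pt "0 0 0 0" --pt "0 0 0 0"

```text
clock: 25.15
eef_pos: [0.5481, -0.0567, 0.0765]
eef_rot: [0.707, -0.028, 0.706, 0.028]
wrist_force: [-0.6, -0.6, -0.2]
opening: 0.0265
```

```bash
python3 look.py 10
```

```text
25.3 [ 0.5481 -0.0568  0.0765] [-0.5178  0.6941  0.846 ]
```

View pics/w10.png

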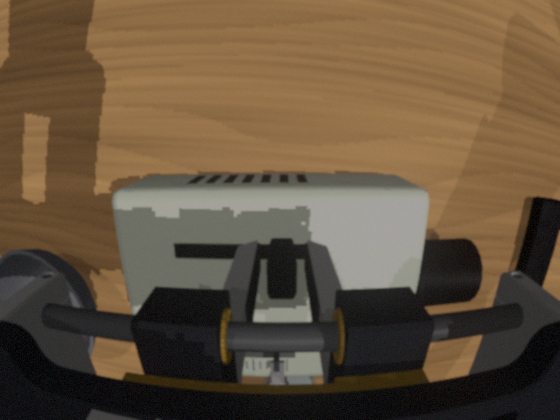

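Request:
apply_moves --pt "-5 0 0 0" --pt "-10 0 0 0" --pt "-20 0 0 0" --pt "-25 0 0 0" --pt "-30 0 0 0" --pt "-25 0 0 0" --pt "-10 0 -5 0" --pt "0 0 -5 0" --pt "0 0 0 0" --pt "0 0 0 0"

```text
clock: 26.3
eef_pos: [0.5371, -0.0575, 0.1997]
eef_rot: [0.706, -0.027, 0.708, 0.028]
wrist_force: [-0.0, -0.5, -0.8]
opening: 0.0263
```

```bash
python3 look.py 11
python3 - <<'E'
import cv2
a=cv2.imread("pics/w11.png"); cv2.imwrite("pics/w11d.png",cv2.resize(a[265:325,225:345],None,fx=6.5,fy=6.5,interpolation=2))
E
```

```text
26.45 [ 0.5375 -0.0575  0.2   ] [-0.7279 -0.4109 -0.3633]
```

View pics/w11.png

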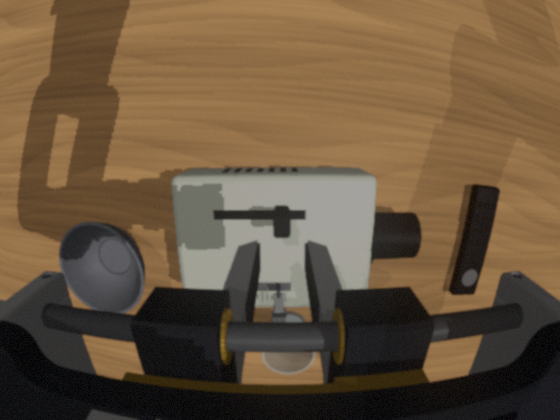

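View pics/w11d.png

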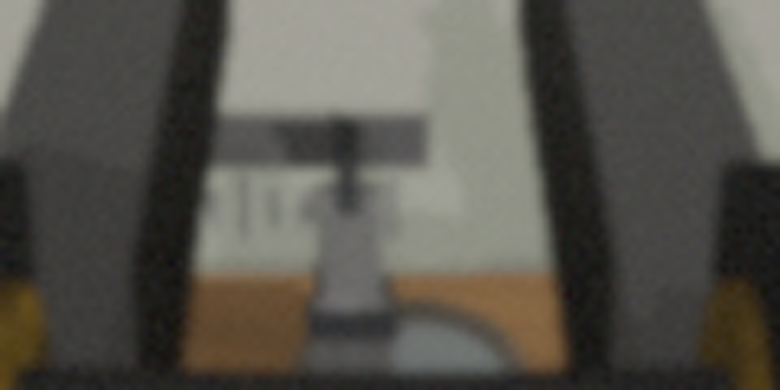

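View pics/t11c.png

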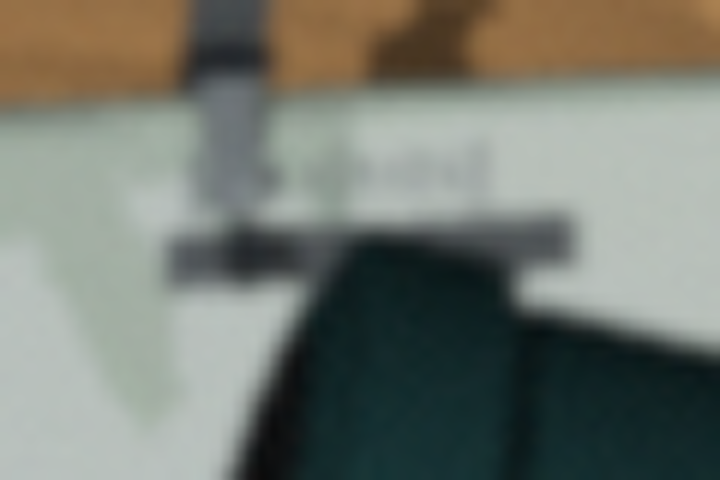

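View pics/s11c.png

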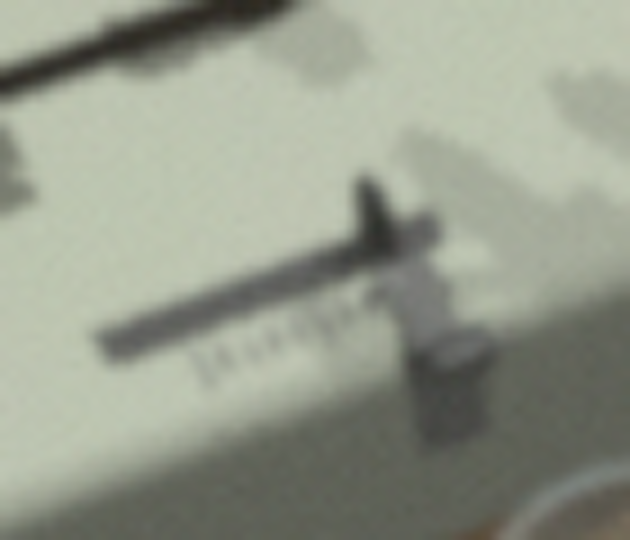

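Run:
```python
from h import *
import json
y=np.radians(4.6);ey=np.array([-np.sin(y),np.cos(y),0]);ex=np.array([np.cos(y),np.sin(y),0])
p=json.load(open("w11p.json"))
def D(a,b): return 225+(a+.5)/6.5-.5,265+(b+.5)/6.5-.5
P=wz(p,*D(347,205),.086);M=wz(p,*D(350,188),.0715); print("wrist",P,M,(M-P)@ey*1e3)
t=ctrl.camera_params("top")
def top(u,v,z):
    q=np.array([(u-t["cx"])/t["fx"],(v-t["cy"])/t["fy"],1])@att(t).T
    return t["origin"]+q*(z-t["origin"][2])/q[2]
def T(a,b): return 310+(a+.5)/12-.5,180+(b+.5)/12-.5
P=top(*T(243,250),.086);M=top(*T(236,208),.0715);print("top",P,M,(M-P)@ey*1e3,(M-P)@ex*1e3)
a=cv2.imread("pics/t11.png")
for r in (194,195,196,197,199,200,201,202): print(r,a[r,322:342].mean(1).astype(int))
# grip
w=cv2.imread("pics/w11.png"); cv2.imwrite("pics/w11g.png",cv2.resize(w[195:245,230:330],None,fx=7,fy=7,interpolation=2))
cv2.imwrite("pics/s11g.png",cv2.resize(cv2.imread("pics/s11.png")[190:270,150:250],None,fx=7,fy=7,interpolation=2))
```

```text
wrist [ 0.6318 -0.0543  0.086 ] [ 0.6369 -0.0535  0.0715] 0.31397566352425504
top [ 0.6266 -0.0541  0.086 ] [ 0.6351 -0.0543  0.0715] -0.963109150749823 8.486715883890325
194 [170 170 169 155 136 127 120 119 120 116 118 138 157 152 147 146 148 155
 161 171]
195 [177 179 177 163 140 126 121 125 127 122 122 142 159 154 148 146 147 160
 167 174]
196 [186 186 182 167 145 129 123 126 130 132 143 161 169 166 156 148 151 167
 176 180]
197 [187 187 184 170 154 144 132 122 126 141 159 171 174 168 158 148 151 166
 175 177]
199 [176 169 152 138 130 120 101  75  62  71  81  88  94 102 101  97  90  85
  77  73]
200 [170 152 118 101  95  88  72  55  44  49  51  56  68  80  84  78  65  46
  35  30]
201 [164 146 108  88  84  79  67  50  42  44  47  51  61  74  79  71  51  33
  24  23]
202 [162 143 109  94  91  90  78  61  53  59  66  69  71  76  74  57  37  25
  26  25]
```

View pics/w11g.png

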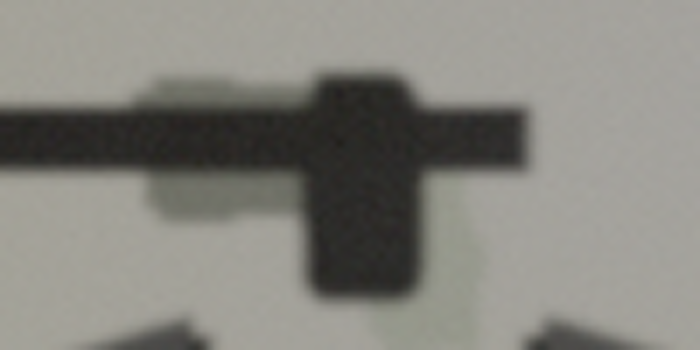

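Run:
```python
from h import *
import json
y=np.radians(4.6);ey=np.array([-np.sin(y),np.cos(y),0])
p=json.load(open("w11p.json"))
G=wz(p,230+365.5/7-.5,195+292/7-.5,.112); P=wz(p,225+347.5/6.5-.5,265+205/6.5-.5,.086)
print(G,"grip ahead of pointer",(G-P)@ey*1e3)
p=json.load(open("w1p.json"))
print(ctrl.observe()["clock"])
```

```text
[ 0.5564 -0.0563  0.112 ] grip ahead of pointer 3.9988682695233724
26.45
```

Run:
```python
from h import *
a=cv2.imread("pics/s0c.png"); 
b=cv2.imread("pics/s11.png"); c=cv2.imread("pics/scene0.png")
print("bystander diffs", [(n,float(np.abs(b[s].astype(int)-c[s]).mean())) for n,s in dict(bowl=np.s_[285:350,40:130],votive=np.s_[285:330,220:265],remote=np.s_[200:255,300:355]).items()])
```

```text
bystander diffs [('bowl', 12.487521367521367), ('votive', 4.197530864197531), ('remote', 6.028429752066116)]
```

Run:
```python
from h import *
print(ctrl.hand_in())
```

```text
the job is handed in; nothing more can be done
None
```

I set the focus grip and handed the job in with the robot touching nothing, at about 26.5 s of the 54 s allowed.

- **Seating:** I pushed the grip back with one finger until the force rose above the steady 4 N of sliding and the position stopped changing. I held it there at about 11–12 N for well over a second. The highest force I read was 12.1 N.
- **Setting forward:** I pushed the grip forward with the other finger, in steps checked by camera, to the blade. I then backed the finger off the grip without drawing it back, and lifted clear.

| Last check | Result |
|---|---|
| Pointer, wrist camera | about 0.3 mm short of the blade |
| Pointer, top camera | about 0.5–1 mm past the blade |
| Grip lead over the pointer | about 4 mm (2.5 mm needed) |

The two cameras disagree by about a millimetre, but both put the pointer within the 2 mm tolerance.

The arm worked only at the grip, well clear of the bowl, votive and remote. I didn't measure whether they stayed put. A before-and-after image comparison showed differences, most at the bowl, which I put down to the arm's shadow but didn't check.

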